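# Third hand at the assembly jig

## Task

Put the thick timber rail flat on the steel bed of the assembly jig, lengthwise, square to the sprung steel fence and centred on it. Press the rail's end against the fence until the fence's pointer stands between the two ridges of its gauge strip, never driving the fence to its end stop, and finish while holding it there, steady, so that a colleague can drive the screws. Do not let go at the end, and leave the other timber pieces and the glue bottle alone.

Things in the scene. Friction and masses are not known exactly. Their poses are not given: they have to be found in the camera images.
- rail: Thick timber rail, plain sawn wood, a straight bar 45 wide (x) x 190 long (y) x 38 high (z), 0.13 to 0.25 kg; the longest and thickest of the three timber pieces. Lies loose on the table, lengthwise roughly away from the robot. Origin: centre of its underside. Grip it across its 45 mm width. Its two ends are alike.
- jig: Assembly jig, fixed, left or right of the rail. Steel bed 340 (x) x 120 (y) x 12 thick: top at z = 12 mm, x from -120 to 220, free up to x = 118. Origin: on the table under the centre line. +x, the pressing direction, points roughly away from the robot. Fixed block at x 185 to 215, up to z 52. Gauge strip at y -46 to -58, x 110 to 190, up to z 38; on it two dark ridges 6 high at x 141 and 157.
- bed_spot (a point): Point on top of the bed, on its centre line, at x = +25 mm, z = +12 mm of the jig: the rail's origin is here when the rail lies centred and just touches the unpressed fence.
- fence_face (a point): Front face of the sprung fence, a steel plate 60 wide (y), z from 14 to 50 mm, 10 thick. Origin: at table height under the middle of its front face, which the rail's end is to meet; axes as the jig's. Unpressed at x = 120 mm of the jig; moves with the fence along +x. The fence's pointer is a thin dark cross bar over the gauge strip, 5 mm behind the face.
- fence (a joint): Travel of the sprung fence in m along the jig's +x: 0 unpressed, end stop at 0.044. The spring gives 0.5 N per mm of travel (no preload), so the two ridges mean 16 mm (8 N) and 32 mm (16 N); the middle is 24 mm.
- thin_strip: Bystander: thin timber strip 38 x 140 x 19 high, to the right. Origin: centre of its underside.
- flat_piece: Bystander: flat timber piece 70 x 110 x 18 high, to the left. Origin: centre of its underside.
- glue: Bystander: upright cream glue bottle with an orange nozzle, 60 across, 184 high, at the far left. Origin: centre of its underside.

How it is judged:
By the outcome, as a careful person would: the job done as asked, in the order asked, and still so for the second after the job is handed in, while the arm keeps its last pose, push and grip.
It also fails if it takes over 38 s, if anything falls off the work surface, if the arm or the gripper's body presses on something with over 40 N, if the wrist force passes 120 N, or if a joint passes its speed limit or range.

## Robot

A 6-joint arm with a two-finger parallel gripper is mounted at the origin on a cart in front of the work surface, level with it; the furniture and walls round the work are solid. World frame = base frame: x ahead of the robot, y to its left, z up, the work surface at z = 0. Lengths are in m, angles in rad, forces in N, time in s.
With the tool pointing down it reaches from about 0.35 to 0.85 m from the base axis. Payload 8.1 kg.
Tool frame: the origin (TCP) lies between the finger pads; the fingertips stand 11 mm ahead of it and the grasp point (between the pads) lies 8 mm behind it (robot.tips_ahead is the distance from the TCP to the fingertips, in m); z points along the fingers, y is the line along which they close (so a half turn about z gives the same grasp; the last joint's range is limited). The gripper opens to 93 mm and grips with 3 to 60 N. Pads are 15 mm wide; open, the fingers measure 128 mm over their backs; the gripper's body (75 mm by 188 mm) begins 65 mm behind the grasp point.
Start: joints at [1.081, 0.13, 1.488, -0, 1.523, -0.085], TCP at [0.236, 0.552, 0.23] pointing down, gripper open.
Joint ranges: [-2.96, 2.96], [-0.89, 2.26], [0.02, 2.5], [-1.34, 4.48], [0, 2.73], [-2.66, 2.66]. Speed limits (rad/s): [2.39, 2.39, 2.79, 3.14, 3.14, 3.14].

## Interface

Orientations are given as a rotation vector (axis times angle).
In Python, from plant import robot gives the robot as it stands. The module is installed in compiled form; this text tells all that it offers.
- The arm moves only by the tool move_arm, never from a script. Its argument "deltas" is one flat list of numbers, 7 for each row, row after row: the shift along the tool's x, y, z in m, then the turn, a rotation vector about the tool's x, y, z in rad, then the opening, from 0 (shut) to 1 (fully open). A call has 1 to 12 rows; each row is the pose to reach, as a shift and turn from the pose commanded when the call began, along the tool's axes at that moment; what a row does not reach only later rows make up. A row lasts 1/8 s, in which the tool goes at most 62.5 mm and 10.7 degrees, less where a joint would pass 70% of its speed; a pose out of reach is approached as far as the arm can. A call with a gripper value outside its range is refused whole. The fingers move at their own pace and stop on an object; "squeeze" is the grip in N (left out, the last holds). Time passes only in rows, so rows that repeat a pose let the fingers close. It gives the time, the measured TCP pose, the force, the opening and the grip force at its end, in the units of the state.
- robot.read_state(): the state, without advancing time (a new reading comes with each control period).
- robot.read_camera(name): name is "scene" or "top"; returns (picture, depth): 420x560x3 uint8, red, green, blue; 420x560 float32, m along the optical axis (not along the pixel's ray), 0 where there is no reading.
- robot.camera_model(name): a dict with "K" (3x3 intrinsics, pixels), "k1" (the pictures are not rectified: a ray, as slopes to the right and down, at radius r is drawn at 1 + k1 r^2 times it, then the intrinsics apply), "R" (3x3) and "t" (3): a world point X has camera coordinates R X + t. Camera axes: x right, y down, z forward; pixel columns grow to the right and rows downward; lengths in m; the calibration is good to about 2 mm. A picture is of the moment at which its call begins. camera_model takes no time and is no camera call.
- robot.close_job(): hands the job in; it is judged then, once.
Trained networks look in the newest picture that a camera, given by its name, has taken for a name from the list of things; names that differ only in an ending like _2 or _b are one class to them, and where a whole thing is asked for, a point or a joint stands for the part that bears it (a point fixed in the world has none). Each returns a list of dicts, best first, with "confidence" (0 to 1); they miss things now and then, are a little off and sometimes report something else, mostly with a low value. They report only what shows in the picture. A call takes as long as a camera call.
- robot.recognise(camera, label): "uv" ([column, row] in pixels, amid what is visible of it).
The state is a dict: "t": time; "q": joint angles; "dq": joint speeds; "joint_torque": joint torques, N m; "tool_pos": TCP position; "orientation": TCP orientation; "force": force on the tool from outside, world axes, zero at the start; "wrist_torque": the same for the moment, N m; "opening": finger opening in m; "gripper_force": force on a finger pad.
Only numpy, scipy, OpenCV 4.12 (cv2) and the standard library are available. Lean on these libraries where they do the work, as an engineer would, in place of code of your own. Each camera call takes 0.05 s, during which the arm holds its last target. There are 200 camera calls.

## Working session

There is one attempt and no reset: what is moved stays moved. The work goes in short steps, Python scripts to look and compute and a tool call to move; the robot and the scene stay as the last step left them, time stands still between calls to the robot, and variables do not carry over. Pictures are saved under pics/ and viewed, at most 10 in all, crops included, and the job is handed in when it is done.

Besides the shell and the picture viewer there is one more tool, called after "Emit:" by a JSON object that holds its "api" and its "payload", one argument or row to a line. move_arm: Moves the arm, as the interface text tells. Its arguments: {"type":"object","properties":{"deltas":{"type":"array","items":{"type":"number"}},"squeeze":{"type":"number"}},"required":["deltas"]}

```bash
mkdir -p pics; cat > h.py <<'E'
import numpy as np, cv2
from plant import robot
from scipy.spatial.transform import Rotation as Ro
def cloud(name,depth):
    m=robot.camera_model(name);K=np.array(m["K"],float);R=np.array(m["R"]);t=np.array(m["t"])
    h,w=depth.shape
    u,v=np.meshgrid(np.arange(w),np.arange(h))
    p=cv2.undistortPoints(np.stack([u,v],-1).reshape(-1,1,2).astype(np.float64),K,np.array([m["k1"],0,0,0,0.])).reshape(h,w,2)
    c=np.dstack([p[...,0]*depth,p[...,1]*depth,depth])
    W=(c-t)@R
    W[depth==0]=np.nan
    return W
E
python3 - <<'E'
from h import *
for n in("scene","top"):
    p,d=robot.read_camera(n); W=cloud(n,d); np.save(f"W_{n}.npy",W); np.save(f"P_{n}.npy",p)
    cv2.imwrite(f"pics/{n}0.png",p[...,::-1])
    for l in("rail","jig","fence","thin_strip","flat_piece","glue"):
        for r in robot.recognise(n,l)[:2]:
            u,v=map(int,r["uv"]); print(n,l,round(r["confidence"],2),u,v,W[v,u].round(3))
s=robot.read_state();print(s)
E
```

```text
scene rail 0.82 327 252 [ 0.529 -0.19   0.039]
scene rail 0.42 392 278 [ 0.56  -0.386  0.019]
scene jig 0.95 245 214 [0.587 0.178 0.011]
scene fence 0.62 257 199 [0.656 0.183 0.039]
scene thin_strip 0.58 393 276 [ 0.57  -0.384  0.019]
scene glue 0.95 220 167 [0.665 0.365 0.104]
top rail 0.8 347 224 [ 0.563 -0.167  0.039]
top jig 0.76 235 217 [0.586 0.188 0.012]
top fence 0.66 235 189 [0.673 0.186 0.042]
top thin_strip 0.56 413 218 [ 0.583 -0.379  0.023]
top flat_piece 0.76 167 224 [0.563 0.404 0.025]
top glue 0.95 169 181 [0.686 0.37  0.145]
{'t': 0.7, 'q': array([ 1.08062020e+00,  1.30376944e-01,  1.48820304e+00, -2.46611627e-05,
        1.52301401e+00, -8.54153889e-02]), 'dq': array([-1.05890927e-03,  6.03848686e-05, -1.40916931e-04, -6.71653466e-04,
       -1.12155993e-04, -1.48766601e-03]), 'joint_torque': array([ 1.95745488e-03, -5.59581649e+01, -4.91954184e+01,  7.71651906e-02,
        2.21741816e-02,  1.38876100e-06]), 'tool_pos': array([0.23627519, 0.55151884, 0.22964733]), 'orientation': array([ 6.31458934e-01,  3.07745317e+00, -1.29997658e-05]), 'force': array([ 0.71884003,  1.27105818, -0.125165  ]), 'wrist_torque': array([-5.47050972e-02,  2.47870887e-02,  8.13741629e-06]), 'gripper_force': 0.0, 'opening': 0.09295857356673964}
```

View pics/scene0.png

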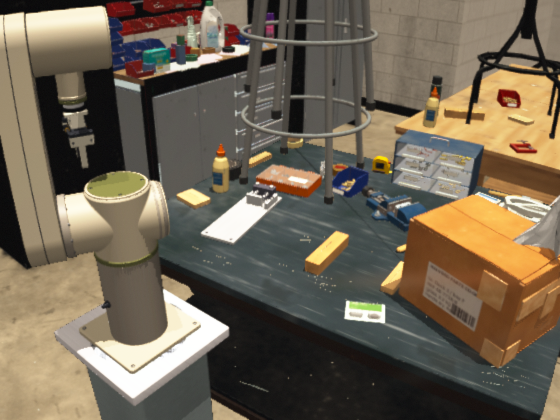

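View pics/top0.png

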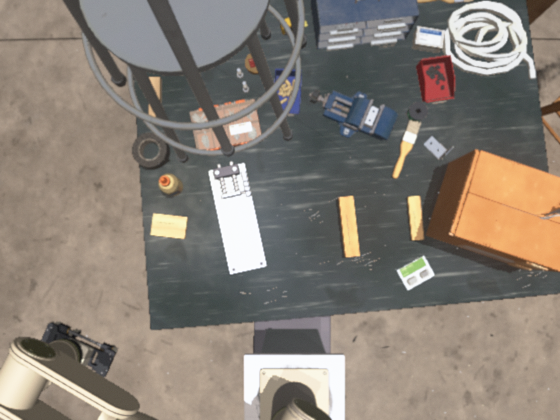

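```bash
cat > fit.py <<'E'
from h import *
def rect(W,lo,hi,zlo,zhi):
    m=(W[...,0]>lo[0])&(W[...,0]<hi[0])&(W[...,1]>lo[1])&(W[...,1]<hi[1])&(W[...,2]>zlo)&(W[...,2]<zhi)
    q=W[m]; 
    (c,s,a)=cv2.minAreaRect(q[:,:2].astype(np.float32)*1000)
    return m.sum(),np.round(c,1),np.round(s,1),round(a,2),q[:,2].mean().round(4),q.mean(0).round(4)
E
python3 - <<'E'
from fit import *
for n in("scene","top"):
    W=np.load(f"W_{n}.npy")
    print(n,"rail",rect(W,(.38,-.30),(.75,-.06),.030,.048))
    print(n,"bed",rect(W,(.35,.06),(.85,.30),.007,.017))
    print(n,"fence top",rect(W,(.6,.06),(.85,.30),.044,.062))
    print(n,"gauge strip",rect(W,(.6,.06),(.85,.30),.034,.043))
E
```

```text
scene rail (np.int64(619), array([ 554.9, -174.5]), array([193.3,  47.9]), 5.84, np.float64(0.038), array([ 0.5446, -0.1778,  0.038 ]))
scene bed (np.int64(1564), array([624. , 155.8]), array([421.1, 195.7]), 11.48, np.float64(0.0113), array([0.5544, 0.169 , 0.0113]))
scene fence top (np.int64(168), array([699.5, 197.2]), array([103.9,  86.5]), 17.62, np.float64(0.0496), array([0.7028, 0.2022, 0.0496]))
scene gauge strip (np.int64(430), array([746.3, 200.7]), array([199.2, 207.2]), 89.55, np.float64(0.0379), array([0.7742, 0.2015, 0.0379]))
top rail (np.int64(880), array([ 557.3, -173.3]), array([189.5,  46.3]), 6.22, np.float64(0.0387), array([ 0.5569, -0.1728,  0.0387]))
top bed (np.int64(3126), array([600.2, 180.3]), array([499., 240.]), 0.14, np.float64(0.012), array([0.5634, 0.178 , 0.012 ]))
top fence top (np.int64(370), array([747.9, 206.2]), array([183.6, 201.3]), 89.75, np.float64(0.0514), array([0.7253, 0.2114, 0.0514]))
top gauge strip (np.int64(606), array([749. , 205.5]), array([188.6, 202. ]), 89.99, np.float64(0.0385), array([0.7868, 0.21  , 0.0385]))
```

Scene: rail at about (327,252), jig at (245,214), flat piece at (193,197), glue at (220,167), and a tall stool standing behind the jig. Top: rail (349,226), bed from (248,270) up to (226,165) with the fence near (230,190), strip (415,217), flat piece (168,226), glue (168,183).

```bash
python3 - <<'E'
from fit import *
from scipy.optimize import minimize
res=[]
for n in("top","scene"):
    W=np.load(f"W_{n}.npy");P=np.load(f"P_{n}.npy").astype(int)
    m=((W[...,2]>.006)&(W[...,2]<.018)&(W[...,0]>.35)&(W[...,0]<.85)&(abs(W[...,1]-.18)<.14)&(P.min(-1)>90)).astype(np.uint8)
    k,lab,st,_=cv2.connectedComponentsWithStats(m);i=1+st[1:,4].argmax();q=W[lab==i]
    r=cv2.minAreaRect(q[:,:2].astype(np.float32)*1000)
    print(n,len(q),np.round(r[0],1),np.round(r[1],1),round(r[2],2),np.nanmean(q[:,2]))
    a=np.deg2rad(r[2]); a=a if a<.8 else a-np.pi/2
    e=np.array([np.cos(a),np.sin(a)]);f=np.array([-e[1],e[0]])
    # near edge & y centre
    s=q[:,:2]@e;tt=q[:,:2]@f
    print("a",a,"x ext",s.min(),np.percentile(s,[.5,99.5]),s.max(),"y ext",np.percentile(tt,[.5,99.5]))
    s0=np.percentile(s,.3)
    for lo in (0.02,.08,.14,.2):
        b=tt[(s>s0+lo)&(s<s0+lo+.06)];print(lo,b.min().round(4),b.max().round(4))
    # high things on the jig in jig frame
    O=e*(s0+.12)+f*(tt.min()+tt.max())/2;print("origin",O)
    L=(W[...,:2]-O)@np.stack([e,f],1)
    for nm,z0,z1 in(("fence/block",.045,.06),("strip",.033,.043)):
        mm=(W[...,2]>z0)&(W[...,2]<z1)&(L[...,0]>.08)&(L[...,0]<.23)&(abs(L[...,1])<.07)
        print(nm,np.histogram(L[mm][:,0],np.arange(.08,.235,.01))[0],np.histogram(L[mm][:,1],np.arange(-.07,.075,.01))[0])
    mm=(W[...,2]>.1)&(W[...,2]<.9)&(L[...,0]>-.3)&(L[...,0]<.4)&(abs(L[...,1])<.3)
    for z in np.arange(.1,.9,.1):
        k=mm&(W[...,2]>z)&(W[...,2]<z+.1); 
        if k.sum(): print("obst z",z.round(1),k.sum(),L[k].min(0).round(2),L[k].max(0).round(2))
m=robot.camera_model("top");print(-np.array(m["R"]).T@m["t"])
E
```

```text
top 2818 [582.1 181.6] [341.3 128.8] 11.54 0.012390454880144725
a 0.2014714987053706 x ext 0.4359496725729848 [0.43987173 0.76591105] 0.7772965869049789 y ext [0.00023556 0.12255178]
0.02 -0.0023 0.1227
0.08 -0.0011 0.1212
0.14 0.0002 0.1219
0.2 -0.0029 0.1259
origin [0.53566479 0.17214939]
fence/block [ 0  0  0  4 70  1  2  0  0  3 47 74 75 34  0] [ 0  6  5 22 39 40 42 39 43 41 24  9  0  0]
strip [ 0  0  0 16  8 30 32 27 30 24 28  1  0  6 12] [ 0 37 42  4 21 41  2  4 21 40  1  1  0  0]
obst z 0.1 423 [ 0.16 -0.22] [0.3  0.21]
obst z 0.2 1314 [ 0.21 -0.27] [0.4 0.2]
obst z 0.3 340 [ 0.19 -0.2 ] [0.31 0.12]
obst z 0.4 501 [ 0.21 -0.18] [0.32 0.11]
obst z 0.5 3211 [-0.3  -0.27] [0.4 0.3]
obst z 0.6 1634 [-0.3  -0.17] [0.34 0.3 ]
obst z 0.7 8747 [ 0.24 -0.2 ] [0.4  0.13]
obst z 0.8 623 [ 0.25 -0.05] [ 0.29 -0.02]
scene 1517 [579.  180.2] [343.2 127.9] 11.97 0.011088188210227008
a 0.20899427963932873 x ext 0.43223561883355555 [0.43625903 0.76345035] 0.7753911811679574 y ext [-0.00543016  0.11695278]
0.02 -0.0078 0.1201
0.08 -0.005 0.1181
0.14 -0.0078 0.1173
0.2 -0.004 0.1168
origin [0.53158839 0.17015852]
fence/block [ 0  0  0  5 33  6  0  1  0  0 31 39 24 12  0] [ 0  3  3 21 18 17 19 17 20 19 14  0  0  0]
strip [ 0  0  2 17 39 12  9  9 16 17 45 14  2  2  0] [ 0 31 21 16 23 23 11 17 21 16  4  1  0  0]
obst z 0.1 650 [ 0.16 -0.22] [0.31 0.2 ]
obst z 0.2 974 [ 0.21 -0.28] [0.4  0.19]
obst z 0.3 693 [ 0.18 -0.2 ] [0.32 0.12]
obst z 0.4 715 [ 0.2  -0.19] [0.33 0.11]
obst z 0.5 1297 [ 0.21 -0.28] [0.4  0.18]
obst z 0.6 586 [ 0.23 -0.18] [0.35 0.09]
[0.50876784 0.02148404 1.5706695 ]
```

```bash
cat >> h.py <<'E'
def delta(pos,yaw):
    "shift and turn in tool axes to TCP pos, tool down, tool y along world angle yaw"
    s=robot.read_state();R=Ro.from_rotvec(s["orientation"]).as_matrix()
    y=np.array([np.cos(yaw),np.sin(yaw),0]);z=np.array([0,0,-1.]);x=np.cross(y,z)
    T=np.stack([x,y,z],1)
    return (R.T@(np.array(pos)-s["tool_pos"])).round(4),Ro.from_matrix(R.T@T).as_rotvec().round(4)
E
python3 - <<'E'
from h import *
print(delta([.5565,-.1737,.12],np.pi/2+.106))
E
```

```text
(array([-0.5799, -0.5405,  0.1097]), array([-0.    ,  0.    , -0.5108]))
```

Emit:
{"api": "move_arm", "payload": {
  "deltas": [-0.58, -0.5405, 0.02, 0, 0, -0.511, 1, -0.58, -0.5405, 0.02, 0, 0, -0.511, 1, -0.58, -0.5405, 0.02, 0, 0, -0.511, 1, -0.58, -0.5405, 0.02, 0, 0, -0.511, 1, -0.58, -0.5405, 0.02, 0, 0, -0.511, 1, -0.58, -0.5405, 0.02, 0, 0, -0.511, 1, -0.58, -0.5405, 0.02, 0, 0, -0.511, 1, -0.58, -0.5405, 0.02, 0, 0, -0.511, 1, -0.58, -0.5405, 0.02, 0, 0, -0.511, 1, -0.58, -0.5405, 0.02, 0, 0, -0.511, 1, -0.58, -0.5405, 0.02, 0, 0, -0.511, 1, -0.58, -0.5405, 0.02, 0, 0, -0.511, 1]
}}

```text
t: 2.2
tool_pos: [0.5387, -0.1339, 0.2111]
orientation: [-0.166, 3.136, -0.0]
force: [0.4, 1.5, 0.6]
opening: 0.0934
gripper_force: 0.0
```

```bash
python3 - <<'E'
from h import *
print(delta([.5565,-.1737,.09],np.pi/2+.106));s=robot.read_state();print(s["t"],s["q"].round(2),s["dq"].round(2),s["force"])
E
```

```text
(array([-0.0134, -0.0415,  0.1211]), array([-0.0002,  0.0009, -0.0001]))
2.2 [-0.34  0.02  1.64  0.    1.48 -2.01] [-0.7   0.8  -0.76  0.   -0.04 -0.7 ] [0.41572047 1.47315493 0.63436067]
```

Emit:
{"api": "move_arm", "payload": {
  "deltas": [-0.0134, -0.0415, 0.06, 0, 0, 0, 1, -0.0134, -0.0415, 0.11, 0, 0, 0, 1, -0.0134, -0.0415, 0.11, 0, 0, 0, 1, -0.0134, -0.0415, 0.11, 0, 0, 0, 1]
}}

```text
t: 2.7
tool_pos: [0.5565, -0.1714, 0.1028]
orientation: [-0.167, 3.136, -0.001]
force: [0.6, -0.7, 1.0]
opening: 0.0929
gripper_force: 0.0
```

```bash
python3 - <<'E'
from fit import *
p,d=robot.read_camera("top");W=cloud("top",d)
print(rect(W,(.38,-.30),(.75,-.06),.030,.0435))
cv2.imwrite("pics/t1.png",cv2.resize(p[110:310,180:440,::-1],None,fx=3,fy=3))
print(delta([.5565,-.1737,.018],np.pi/2+.106));s=robot.read_state();print(s["t"],s["tool_pos"],s["force"])
E
```

```text
(np.int64(338), array([ 557.4, -172.5]), array([190.2,  46. ]), 6.77, np.float64(0.0382), array([ 0.5328, -0.1728,  0.0382]))
(array([ 0.0015, -0.0017,  0.0861]), array([-0.0019,  0.0037,  0.0009]))
2.75 [ 0.55745056 -0.17167201  0.10405332] [ 0.35339265 -0.07138329  0.35462623]
```

View pics/t1.png

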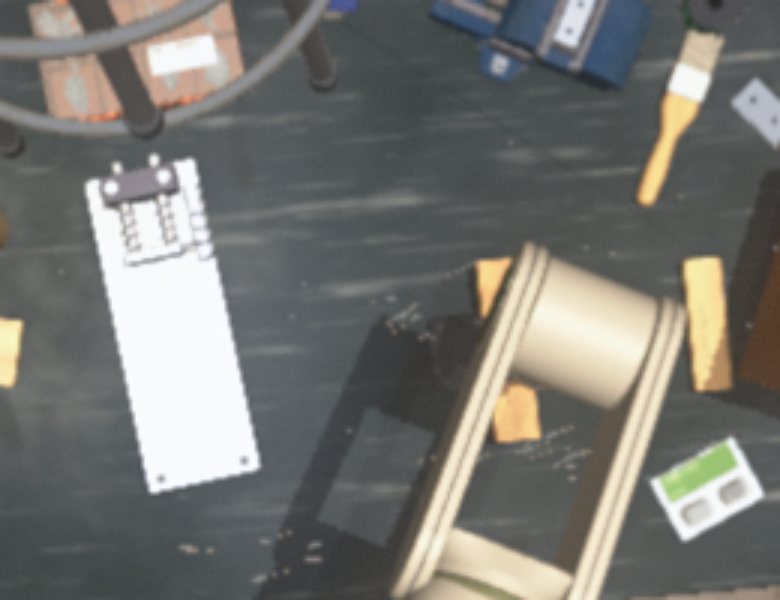

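The hand stands over the rail (crop 515,350), the elbow hides most of it, and the bed is clear of it (corners 87,183 / 194,158 / 259,467 / 152,492). Lowering and gripping.

Emit:
{"api": "move_arm", "payload": {
  "deltas": [0, -0.002, 0.05, 0, 0, 0, 1, 0, -0.002, 0.086, 0, 0, 0, 1, 0, -0.002, 0.086, 0, 0, 0, 1, 0, -0.002, 0.086, 0, 0, 0, 0.3, 0, -0.002, 0.086, 0, 0, 0, 0.3, 0, -0.002, 0.086, 0, 0, 0, 0.3, 0, -0.002, 0.086, 0, 0, 0, 0.3, 0, -0.002, 0.086, 0, 0, 0, 0.3],
  "squeeze": 40
}}

```text
t: 3.75
tool_pos: [0.5559, -0.1736, 0.0149]
orientation: [-0.167, 3.137, -0.0]
force: [-0.1, 0.4, -0.5]
opening: 0.0478
gripper_force: 0.0
```

```bash
python3 - <<'E'
from h import *
W=np.load("W_top.npy");P=np.load("P_top.npy").astype(int)
# precise bed pose: fit rectangle to colour mask undistorted on plane z=.012 by soft overlap
m=robot.camera_model("top");K=np.array(m["K"],float);R=np.array(m["R"]);t=np.array(m["t"])
D=np.array([m["k1"],0,0,0,0.])
mask=(P.min(-1)>110).astype(np.uint8);lab=cv2.connectedComponents(mask)[1]
mask=(lab==lab[240,242]).astype(np.uint8)
cs=max(cv2.findContours(mask,0,cv2.CHAIN_APPROX_NONE)[0],key=len).astype(float)
p=cv2.undistortPoints(cs,K,D).reshape(-1,2);ray=np.c_[p,np.ones(len(p))]@R;c=-R.T@t
q=(c+ray*((.012-c[2])/ray[:,2])[:,None])[:,:2]
r=cv2.minAreaRect(q.astype(np.float32)*1000);print(r,mask.sum())
a=np.deg2rad(r[2]);a=a if a<.8 else a-np.pi/2
for _ in range(3):
    e=np.array([np.cos(a),np.sin(a)]);f=np.array([-e[1],e[0]]);s=q@e;tt=q@f
    near=s<s.min()+.2
    A=near&(s>s.min()+.015)&(tt>tt.mean()+.03);B=near&(s>s.min()+.015)&(tt<tt.mean()-.03)
    fa=np.polyfit(s[A],tt[A],1);fb=np.polyfit(s[B],tt[B],1)
    a+=(fa[0]+fb[0])/2
e=np.array([np.cos(a),np.sin(a)]);f=np.array([-e[1],e[0]]);s=q@e;tt=q@f
ym=(np.median(tt[A])+np.median(tt[B]))/2
N=(s<s.min()+.01)&(abs(tt-ym)<.045);s0=np.median(s[N])
print("a",a,fa[0],fb[0],"width",np.median(tt[A])-np.median(tt[B]),"near",s0,"origin",e*(s0+.12)+f*ym)
s=robot.read_state();print(s["t"],s["tool_pos"],s["orientation"],s["opening"],s["gripper_force"],s["force"])
E
```

```text
((614.5535888671875, 73.57916259765625), (358.53729248046875, 352.5455627441406), 12.234288215637207) 4590
a 1.6957847498485916 0.12431163951331714 0.2890310824368936 width 0.15121005681368804 near nan origin [nan nan]
3.75 [ 0.55594271 -0.17357191  0.0149253 ] [-1.66642791e-01  3.13711847e+00 -6.63384152e-05] 0.04783234656782977 0.0 [-0.09349759  0.35329685 -0.47070417]
  return _methods._mean(a, axis=axis, dtype=dtype,
  ret = ret.dtype.type(ret / rcount)
```

Emit:
{"api": "move_arm", "payload": {
  "deltas": [0, 0, 0, 0, 0, 0, 0.3, 0, 0, 0, 0, 0, 0, 0.3, 0, 0, 0, 0, 0, 0, 0.3]
}}

```text
t: 4.12
tool_pos: [0.5559, -0.1735, 0.0149]
orientation: [0.167, -3.137, -0.0]
force: [-1.2, 1.2, 2.5]
opening: 0.0451
gripper_force: 40.0
```

```bash
cat > bed.py <<'E'
from h import *
P=np.load("P_top.npy").astype(int)
m=robot.camera_model("top");K=np.array(m["K"],float);R=np.array(m["R"]);t=np.array(m["t"])
D=np.array([m["k1"],0,0,0,0.])
mask=((P.min(-1)>120)).astype(np.uint8);mask[:,:195]=0;mask[:,280:]=0;mask[:195]=0;mask[285:]=0
cs=max(cv2.findContours(mask,0,cv2.CHAIN_APPROX_NONE)[0],key=len).astype(float)
p=cv2.undistortPoints(cs,K,D).reshape(-1,2);ray=np.c_[p,np.ones(len(p))]@R;c=-R.T@t
q=(c+ray*((.012-c[2])/ray[:,2])[:,None])[:,:2]
a=.204
for _ in range(4):
    e=np.array([np.cos(a),np.sin(a)]);f=np.array([-e[1],e[0]]);s=q@e;tt=q@f
    S=(s>s.min()+.015)&(s<s.min()+.19);mid=(tt.min()+tt.max())/2
    A=S&(tt>mid+.03);B=S&(tt<mid-.03)
    fa=np.polyfit(s[A],tt[A],1);fb=np.polyfit(s[B],tt[B],1);a+=(fa[0]+fb[0])/2
ym=(np.median(tt[A])+np.median(tt[B]))/2
N=(s<s.min()+.01)&(abs(tt-ym)<.045);s0=np.median(s[N])
print("a",a,fa[0],fb[0],"width",np.median(tt[A])-np.median(tt[B]),"near",s0,"origin",e*(s0+.12)+f*ym)
E
python3 bed.py; python3 -c "
from h import *
s=robot.read_state();print(s['t'],s['tool_pos'],s['orientation'],s['opening'],s['gripper_force'],s['force'])"
```

```text
a 0.2181336763887681 0.003804485206773445 -0.003804485227147367 width 0.12271335512396692 near 0.43898879099885724 origin [0.53451469 0.17162255]
4.125 [ 0.55591104 -0.17349446  0.01485953] [ 1.66732042e-01 -3.13704716e+00 -1.69237865e-04] 0.04505646828810705 40.00033736228943 [-1.15963822  1.19815534  2.47933933]
```

```bash
python3 - <<'E'
import re
src=open('bed.py').read()
src=src.replace("mask[:195]=0","mask[:158]=0")
src=src[:src.index("a=.204")]+'''
q0=np.array([.5345,.1716])
for a in(.205,.218,.205):
  for _ in range(4):
    e=np.array([np.cos(a),np.sin(a)]);f=np.array([-e[1],e[0]]);L=np.c_[(q-q0)@e,(q-q0)@f]
    A=L[(L[:,1]>.052)&(L[:,1]<.07)&(L[:,0]>-.11)&(L[:,0]<.205)];B=L[(L[:,1]<-.052)&(L[:,1]>-.07)&(L[:,0]>-.11)&(L[:,0]<.205)]
    sl=[]
    for X in(A,B):
        vx,vy,x0,y0=cv2.fitLine(X.astype(np.float32)*1000,cv2.DIST_HUBER,0,.01,.01).ravel();sl.append((vy/vx,y0-vy/vx*x0,len(X)))
    a+=(sl[0][0]+sl[1][0])/2
  N=L[(L[:,0]<-.105)&(abs(L[:,1])<.045)];F=L[(L[:,0]>.205)&(abs(L[:,1])<.055)]
  print(a,sl,np.median(N[:,0]),np.median(F[:,0]) if len(F) else None)
'''
open('bed2.py','w').write(src)
E
python3 bed2.py
python3 -c "
from h import *
a=.212;e=np.array([np.cos(a),np.sin(a)]);p=np.array([.534,.1716])+e*.01
print(p);print(delta([*p,.085],np.pi/2+a));print(delta([.5565,-.1737,.085],np.pi/2+.106))"
```

```text
0.2162473 [(np.float32(0.00042418108), np.float32(61.18668), 96), (np.float32(-0.00042418437), np.float32(-61.400703), 96)] -0.1200053309092534 0.22219126223436556
0.2162473 [(np.float32(0.00042418108), np.float32(61.18668), 96), (np.float32(-0.00042418437), np.float32(-61.400703), 96)] -0.1200053309092534 0.22219126223436556
0.2162473 [(np.float32(0.00042418108), np.float32(61.18668), 96), (np.float32(-0.00042418437), np.float32(-61.400703), 96)] -0.1200053309092534 0.22219126223436556
[0.54377612 0.17370416]
(array([-0.0247,  0.3465, -0.0701]), array([ 1.000e-04, -1.000e-04, -1.058e-01]))
(array([-0.0006, -0.0003, -0.0701]), array([ 0.0001, -0.0001,  0.0002]))
```

```bash
cat >> h.py <<'E'
A=.2162;E=np.array([np.cos(A),np.sin(A)]);F=np.array([-E[1],E[0]]);O=np.array([.5356,.1718])
def jig(x,y=0): return O+E*x+F*y
E
python3 -c "
from h import *
print(delta([*jig(-.003),.085],np.pi/2+A))"
```

```text
(array([-0.0134,  0.3452, -0.0701]), array([ 1.0e-04, -1.0e-04, -1.1e-01]))
```

Emit:
{"api": "move_arm", "payload": {
  "deltas": [0, 0, -0.02, 0, 0, 0, 0.3, 0, 0, -0.06, 0, 0, 0, 0.3, -0.0034, 0.04, -0.07, 0, 0, -0.02, 0.3, -0.0134, 0.09, -0.07, 0, 0, -0.06, 0.3, -0.0134, 0.145, -0.07, 0, 0, -0.11, 0.3, -0.0134, 0.2, -0.07, 0, 0, -0.11, 0.3, -0.0134, 0.255, -0.07, 0, 0, -0.11, 0.3, -0.0134, 0.305, -0.07, 0, 0, -0.11, 0.3, -0.0134, 0.335, -0.07, 0, 0, -0.11, 0.3, -0.0134, 0.345, -0.07, 0, 0, -0.11, 0.3, -0.0134, 0.345, -0.07, 0, 0, -0.11, 0.3, -0.0134, 0.345, -0.07, 0, 0, -0.11, 0.3]
}}

```text
t: 5.62
tool_pos: [0.533, 0.1698, 0.085]
orientation: [-0.337, 3.123, -0.001]
force: [-1.1, -0.3, -2.1]
opening: 0.0449
gripper_force: 40.0
```

```bash
python3 - <<'E'
from h import *
s=robot.read_state();print(s["t"],s["tool_pos"],s["orientation"],s["opening"],s["gripper_force"],s["force"])
print(delta([*jig(-.003),.027],np.pi/2+A))
for n in("scene","top"):
    p,d=robot.read_camera(n);W=cloud(n,d);np.save(f"W1_{n}.npy",W)
    c=p[100:300,150:350] if n=="scene" else p[130:300,150:330]
    cv2.imwrite(f"pics/{n}2.png",cv2.resize(c[...,::-1],None,fx=3,fy=3,interpolation=cv2.INTER_CUBIC))
a=cv2.imread("pics/scene2.png");b=cv2.imread("pics/top2.png")
a=cv2.resize(a,(400,400));b=cv2.resize(b,(400,378));cv2.imwrite("pics/c2.png",np.hstack([a[:378],b]))
E
```

```text
5.625 [0.53296193 0.16979759 0.08499915] [-3.37375501e-01  3.12333585e+00 -6.37245075e-04] 0.044853822122705236 39.99834716320038 [-1.14224105 -0.32650659 -2.07279552]
(array([-0.    ,  0.0014,  0.058 ]), array([-0.0004,  0.    , -0.001 ]))
```

View pics/c2.png

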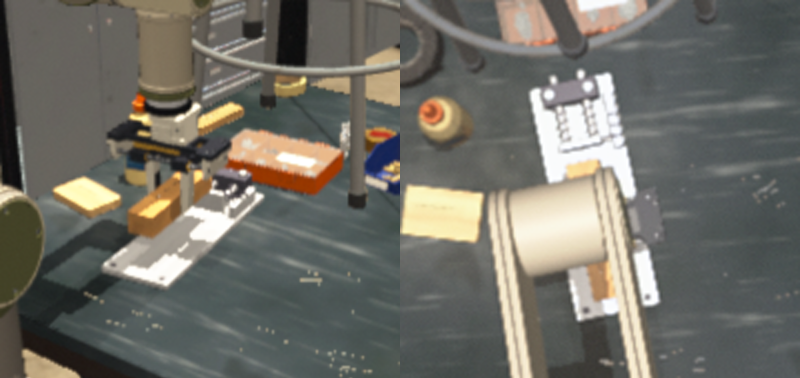

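The rail is held level over the bed, aligned with it (left half: rail ends at 130,225 and 210,185; right half: rail visible above and below the elbow). Measuring it in the jig frame.

```bash
cat > rail.py <<'E'
from h import *
def rail(W,z,p=None,tag=""):
    L=np.dstack([(W[...,:2]-O)@np.stack([E,F],1),W[...,2]])
    m=(abs(L[...,2]-z)<.007)&(abs(L[...,1])<.035)&(L[...,0]>-.13)&(L[...,0]<.118 if z<.06 else L[...,0]<.2)
    if p is not None: m&=(p[...,0].astype(int)-p[...,2]>50)
    q=L[m];
    if len(q)<20: print(tag,"few",len(q));return
    r=cv2.minAreaRect(q[:,:2].astype(np.float32)*1000)
    print(tag,len(q),"z",q[:,2].mean().round(4),"ctr",np.round(r[0],1),np.round(r[1],1),round(r[2],2),"x",np.percentile(q[:,0],[1,99]).round(4),q[:,0].max().round(4))
    for a,b in((-.13,-.07),(-.07,-.03),(-.03,.03),(.03,.08),(.08,.14)):
        y=q[(q[:,0]>a)&(q[:,0]<b)]
        if len(y)>15: print("   ",a,len(y),np.percentile(y[:,1],[2,98]).round(4),y[:,2].mean().round(4))
E
python3 - <<'E'
from rail import *
for n in("scene","top"):
    p,d=robot.read_camera(n); rail(cloud(n,d),.108,p,n)
E
```

```text
scene 325 z 0.1066 ctr [-14.1  -0.1] [178.4  53.3] 0.18 x [-0.1018  0.0668] 0.0752
    -0.13 92 [-0.0264  0.0178] 0.1064
    -0.07 96 [-0.0253  0.0208] 0.1065
    -0.03 99 [-0.0249  0.023 ] 0.1069
    0.03 38 [-0.0258  0.0191] 0.1064
top 241 z 0.1084 ctr [-2.3  5.3] [ 43.7 188.7] 85.05 x [-0.095   0.0907] 0.0911
    -0.13 85 [-0.0091  0.0198] 0.1081
    -0.07 77 [-0.0093  0.0201] 0.1085
    0.03 26 [-0.0182  0.0203] 0.1082
    0.08 53 [-0.0239  0.0189] 0.1088
```

Emit:
{"api": "move_arm", "payload": {
  "deltas": [0, 0.0025, 0.02, 0, 0, 0, 0.3, 0, 0.0025, 0.04, 0, 0, 0, 0.3, 0, 0.0025, 0.054, 0, 0, 0, 0.3, 0, 0.0025, 0.0565, 0, 0, 0, 0.3, 0, 0.0025, 0.0565, 0, 0, 0, 0.3]
}}

```text
t: 6.45
tool_pos: [0.5317, 0.1733, 0.0275]
orientation: [0.339, -3.122, 0.0]
force: [-0.5, -0.2, -1.7]
opening: 0.0446
gripper_force: 40.0
```

```bash
python3 - <<'E'
from rail import *
s=robot.read_state();print(s["t"],s["tool_pos"],s["force"])
print(delta([*jig(-.003),.0268],np.pi/2+A))
for n in("scene","top"):
    p,d=robot.read_camera(n); rail(cloud(n,d),.051,p,n)
E
```

```text
6.45 [0.53173609 0.17333294 0.02751935] [-0.53163204 -0.1520147  -1.70313356]
(array([-0.0004, -0.0023,  0.0007]), array([-0.    , -0.0011,  0.0001]))
scene 323 z 0.0495 ctr [-19.7   3.2] [168.7  54.9] 0.89 x [-0.1024  0.0568] 0.0649
    -0.13 94 [-0.0216  0.0241] 0.0494
    -0.07 99 [-0.0234  0.0242] 0.0494
    -0.03 101 [-0.0227  0.0267] 0.0497
    0.03 29 [-0.0219  0.0209] 0.0492
top 227 z 0.0515 ctr [-2.  9.] [ 42.2 187. ] 85.62 x [-0.0936  0.0902] 0.0908
    -0.13 75 [-0.0049  0.0228] 0.0517
    -0.07 73 [-0.0061  0.0238] 0.0507
    0.03 30 [-0.0153  0.0215] 0.0527
    0.08 49 [-0.0184  0.0233] 0.0514
```

Emit:
{"api": "move_arm", "payload": {
  "deltas": [0, -0.0013, 0.0, 0, 0, 0, 0.3, 0, -0.0013, 0.0007, 0, 0, 0, 0.3, 0, -0.0013, 0.0012, 0, 0, 0, 0.3, 0, -0.0013, 0.0012, 0, 0, 0, 0.3]
}}

```text
t: 7.05
tool_pos: [0.5324, 0.1721, 0.0271]
orientation: [0.339, -3.123, 0.0]
force: [-0.1, -0.7, -1.2]
opening: 0.0447
gripper_force: 40.0
```

```bash
python3 - <<'E'
from rail import *
s=robot.read_state();print(s["t"],s["tool_pos"],s["force"],s["wrist_torque"])
print(delta([*jig(-.003),.0268],np.pi/2+A))
for n in("scene","top"):
    p,d=robot.read_camera(n)
    c=p[150:260,180:300] if n=="scene" else p[155:285,185:295]
    cv2.imwrite(f"pics/{n}3.png",cv2.resize(c[...,::-1],(400,500 if n=="top" else 367),interpolation=cv2.INTER_CUBIC))
a=cv2.imread("pics/scene3.png");b=cv2.imread("pics/top3.png")
a=cv2.copyMakeBorder(a,0,133,0,0,0);cv2.imwrite("pics/c3.png",np.hstack([a,b]))
E
```

```text
7.05 [0.53238616 0.17209006 0.02705645] [-0.10956448 -0.70905206 -1.19924853] [0.04223281 0.04556914 0.02375891]
(array([-0.0001, -0.001 ,  0.0003]), array([-0.    , -0.0001, -0.    ]))
```

View pics/c3.png

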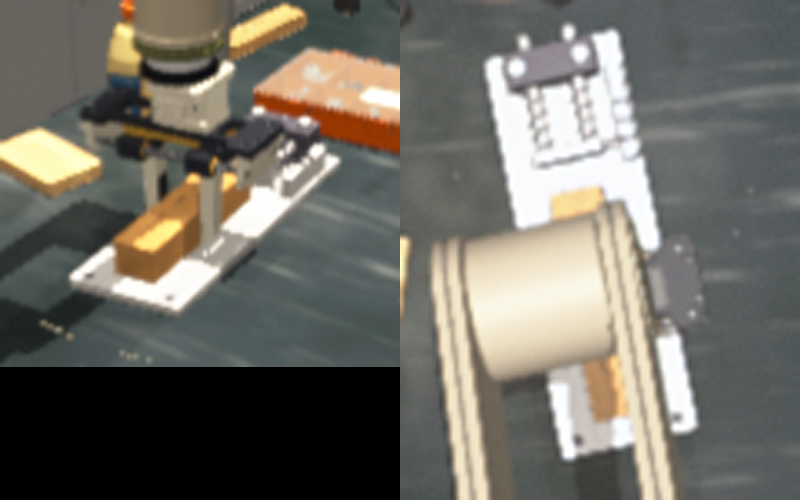

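The rail lies on or just over the bed, centred, with its end short of the fence (right half: rail end 577,195, fence 568,155). Lowering a little until the bed carries it.

Emit:
{"api": "move_arm", "payload": {
  "deltas": [0, 0, 0.0005, 0, 0, 0, 0.3, 0, 0, 0.001, 0, 0, 0, 0.3, 0, 0, 0.001, 0, 0, 0, 0.3]
}}

```text
t: 7.52
tool_pos: [0.5326, 0.1722, 0.0266]
orientation: [-0.339, 3.123, 0.0]
force: [-2.1, -0.6, 5.3]
opening: 0.0444
gripper_force: 40.0
```

Emit:
{"api": "move_arm", "payload": {
  "deltas": [-0.006, 0, 0, 0, 0, 0, 0.3, -0.013, 0, 0, 0, 0, 0, 0.3, -0.02, 0, 0, 0, 0, 0, 0.3, -0.024, 0, 0, 0, 0, 0, 0.3, -0.028, 0, 0, 0, 0, 0, 0.3, -0.032, 0, 0, 0, 0, 0, 0.3, -0.036, 0, 0, 0, 0, 0, 0.3, -0.036, 0, 0, 0, 0, 0, 0.3, -0.036, 0, 0, 0, 0, 0, 0.3]
}}

```text
t: 8.65
tool_pos: [0.5663, 0.1796, 0.0267]
orientation: [0.339, -3.12, 0.001]
force: [-11.8, -2.8, 13.3]
opening: 0.0445
gripper_force: 40.0
```

```bash
cat > look.py <<'E'
from rail import *
import sys
s=robot.read_state();print(s["t"],s["tool_pos"],"jig F",(s["force"][:2]@E).round(2),(s["force"][:2]@F).round(2),s["force"][2],s["wrist_torque"],"op",s["opening"])
d=s["tool_pos"][:2]-O;print("tcp jig",d@E,d@F,delta([*jig(0),.0266],np.pi/2+A)[1])
for n in("scene","top"):
    p,d=robot.read_camera(n);W=cloud(n,d); rail(W,.051,p,n)
    L=np.dstack([(W[...,:2]-O)@np.stack([E,F],1),W[...,2]])
    m=(L[...,2]>.043)&(L[...,2]<.06)&(abs(L[...,1])<.03)&(L[...,0]>.11)&(L[...,0]<.178)&(p[...,0].astype(int)-p[...,2]<45)
    print("fence top",m.sum(),np.percentile(L[m][:,0],[5,50,95]).round(4) if m.any() else 0)
    P=p[150:215,230:300] if n=="scene" else p[155:210,205:265]
    cv2.imwrite(f"pics/{n}_.png",cv2.resize(P[...,::-1],(400,400),interpolation=cv2.INTER_CUBIC))
cv2.imwrite(f"pics/{sys.argv[1]}.png",np.hstack([cv2.imread("pics/scene_.png"),cv2.imread("pics/top_.png")]))
E
python3 look.py c4
```

```text
8.65 [0.5662925  0.17961118 0.02666401] jig F -12.1 -0.2 13.28561238038524 [-0.35460058  1.89320109  0.09628945] op 0.04454877534645754
tcp jig 0.03165361833984229 0.001045194224654296 [-0.0001 -0.003   0.0002]
scene 303 z 0.0486 ctr [16.7  2.1] [ 54.6 172.5] 88.39 x [-0.067   0.1006] 0.1026
    -0.07 99 [-0.0228  0.0227] 0.0485
    -0.03 128 [-0.0235  0.023 ] 0.0487
    0.03 60 [-0.0223  0.0237] 0.0488
    0.08 16 [-0.0234  0.0225] 0.0481
fence top 1 [0.1381 0.1381 0.1381]
top 175 z 0.0508 ctr [28.3  5.5] [ 31.  179.3] 88.01 x [-0.0599 -0.0023] 0.1173
    -0.07 93 [-0.0067  0.0219] 0.051
    -0.03 81 [-0.0077  0.0216] 0.0505
fence top 79 [0.1275 0.133  0.1614]
```

View pics/c4.png

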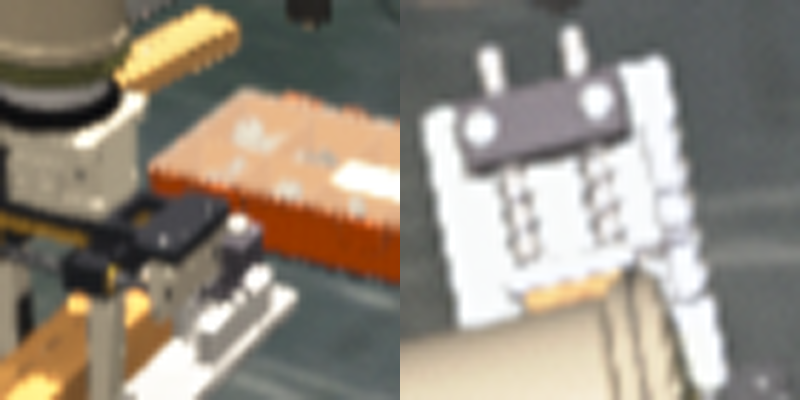

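The rail's end touches the fence (right half 570,290) and the fence has moved roughly 7–8 mm. Down-force has grown to 13 N, so I ease that slightly and push on.

Emit:
{"api": "move_arm", "payload": {
  "deltas": [0, 0, -0.0006, 0, 0, 0, 0.3, -0.003, 0, -0.0006, 0, 0, 0, 0.3, -0.006, 0, -0.0006, 0, 0, 0, 0.3, -0.009, 0, -0.0006, 0, 0, 0, 0.3, -0.012, 0, -0.0006, 0, 0, 0, 0.3, -0.012, 0, -0.0006, 0, 0, 0, 0.3, -0.012, 0, -0.0006, 0, 0, 0, 0.3]
}}

```text
t: 9.62
tool_pos: [0.5763, 0.1818, 0.0266]
orientation: [0.339, -3.117, 0.002]
force: [-18.0, -4.7, 16.5]
opening: 0.0447
gripper_force: 40.0
```

```bash
python3 look.py c5
```

```text
9.625 [0.57626806 0.18175101 0.02661037] jig F -18.56 -0.78 16.503296292994605 [-0.64749274  2.72029244  0.05908791] op 0.04468118603378299
tcp jig 0.04185598690636291 0.000995252679890447 [-0.0002 -0.0068  0.0003]
scene 299 z 0.0488 ctr [27.4 -0.3] [175.5  49.2] 0.22 x [-0.055   0.1101] 0.1152
    -0.07 64 [-0.0226  0.023 ] 0.049
    -0.03 133 [-0.0233  0.0221] 0.0487
    0.03 75 [-0.0173  0.0241] 0.0491
    0.08 27 [-0.0236  0.0224] 0.0487
fence top 2 [0.1376 0.1399 0.1422]
top 177 z 0.0502 ctr [-19.7   7.1] [61.7 31.3] 0.61 x [-0.05    0.0091] 0.0112
    -0.07 62 [-0.0064  0.0214] 0.0499
    -0.03 115 [-0.0076  0.0223] 0.0503
fence top 73 [0.1374 0.1432 0.1657]
```

View pics/c5.png

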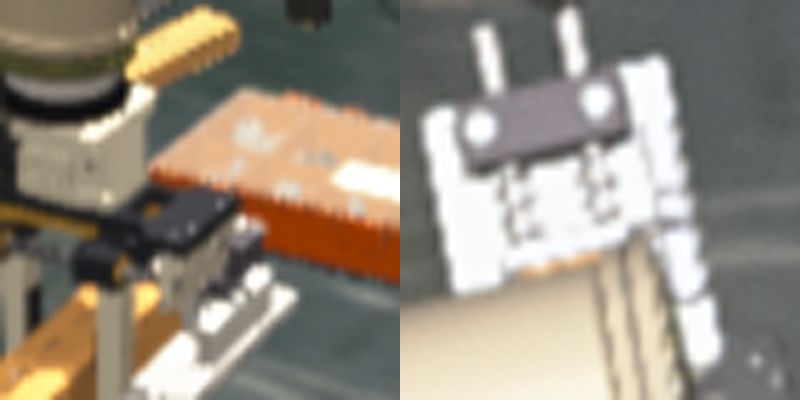

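```bash
cat > prof.py <<'E'
from h import *
def prof(p,n,z=.042,ys=(-.055,-.052,-.049)):
    m=robot.camera_model(n);g=cv2.cvtColor(p,cv2.COLOR_RGB2GRAY).astype(np.float32)
    xs=np.arange(.108,.194,.002);o=0
    for y in ys:
        X=np.c_[O+xs[:,None]*E+y*F,np.full(len(xs),z)]
        uv=cv2.projectPoints(X,cv2.Rodrigues(np.array(m["R"]))[0],np.array(m["t"],float),np.array(m["K"],float),np.array([m["k1"],0,0,0,0.]))[0].reshape(-1,2).astype(np.float32)
        o=o+cv2.remap(g,uv[:,0],uv[:,1],cv2.INTER_LINEAR).ravel()
    return xs,(o/len(ys))
if __name__=="__main__":
    out=[]
    for n in("top","scene"):
        a=prof(np.load(f"P_{n}.npy"),n)[1];p,_=robot.read_camera(n);xs,b=prof(p,n);out+=[a,b]
    print("x top0 top scene0 scene")
    for r in zip(xs*1000,*out): print(*[int(round(float(v))) for v in r])
E
python3 prof.py
```

```text
x top0 top scene0 scene
108 213 204 230 232
110 223 218 235 240
112 240 238 240 248
114 249 248 239 250
116 251 250 232 247
118 250 250 228 245
120 246 250 224 243
122 229 249 224 245
124 211 249 224 244
126 211 250 218 241
128 228 249 211 238
130 247 250 203 234
132 250 250 186 217
134 249 248 163 191
136 244 243 142 164
138 229 217 122 140
140 219 187 117 132
142 227 168 120 134
144 240 188 126 140
146 249 222 132 146
148 251 239 134 148
150 249 246 131 146
152 243 241 125 140
154 229 225 118 134
156 215 210 117 134
158 224 221 127 144
160 238 235 145 161
162 248 245 163 177
164 249 247 181 193
166 249 248 197 207
168 249 247 206 215
170 250 249 212 221
172 250 249 218 228
174 250 249 223 232
176 250 249 217 226
178 250 249 208 219
180 250 248 200 213
182 249 248 187 203
184 249 248 170 186
186 250 249 145 159
188 251 250 122 135
190 252 251 101 112
192 252 251 88 98
```

In the top profile the pointer has moved from x = 125 to about 142 (travel ≈ 17 mm); the ridges are at about 140 and 156. It needs about 7 mm more, plus a correction for the small nose-down tilt.

Emit:
{"api": "move_arm", "payload": {
  "deltas": [0, 0, 0, 0, -0.004, 0, 0.3, -0.002, 0, 0, 0, -0.008, 0, 0.3, -0.004, 0, 0, 0, -0.008, 0, 0.3, -0.006, 0, 0, 0, -0.008, 0, 0.3, -0.008, 0, 0, 0, -0.008, 0, 0.3, -0.008, 0, 0, 0, -0.008, 0, 0.3, -0.008, 0, 0, 0, -0.008, 0, 0.3]
}}

```text
t: 10.7
tool_pos: [0.582, 0.183, 0.0266]
orientation: [0.339, -3.12, 0.001]
force: [-29.5, -8.2, 25.8]
opening: 0.0447
gripper_force: 40.0
```

```bash
python3 look.py c6; python3 prof.py | awk 'NR>14&&NR<32{print $1,$2,$3}'
```

```text
10.7 [0.58202097 0.18301493 0.02656939] jig F -30.56 -1.71 25.810938228305886 [-1.14607639  4.97764285  0.02794895] op 0.04472901518989736
tcp jig 0.04774609961694831 0.0009956321528546616 [-0.0003 -0.0035  0.0004]
scene 301 z 0.0487 ctr [31.2  1.1] [171.9  53.4] 1.26 x [-0.0509  0.1145] 0.1175
    -0.07 60 [-0.0227  0.022 ] 0.0484
    -0.03 129 [-0.0228  0.0218] 0.0488
    0.03 80 [-0.0204  0.0241] 0.049
    0.08 32 [-0.024   0.0231] 0.0484
fence top 1 [0.1436 0.1436 0.1436]
top 172 z 0.0508 ctr [-13.8   7.2] [29.5 62.5] 88.09 x [-0.0444  0.0154] 0.0171
    -0.07 44 [-0.006   0.0219] 0.0506
    -0.03 128 [-0.0074  0.0214] 0.0508
fence top 69 [0.1434 0.149  0.1553]
134 249 247
136 244 242
138 229 226
140 219 215
142 227 223
144 240 231
146 249 230
148 251 213
150 249 204
152 243 209
154 229 206
156 215 202
158 224 219
160 238 236
162 248 246
164 249 247
166 249 247
```

View pics/c6.png

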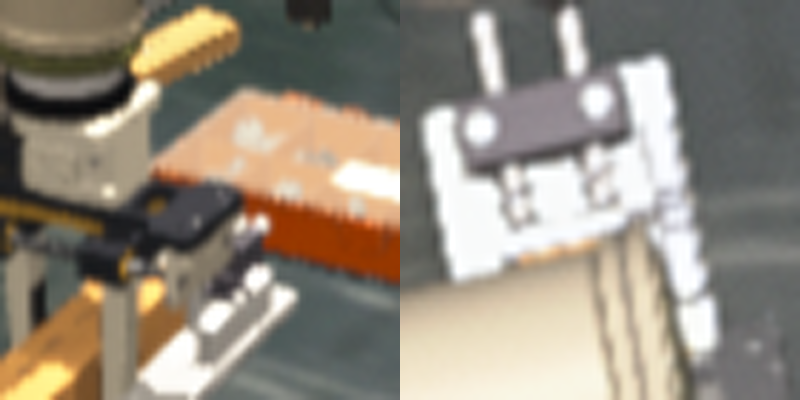

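Emit:
{"api": "move_arm", "payload": {
  "deltas": [0.001, 0, -0.0005, 0, 0, 0, 0.3, 0.002, 0, -0.001, 0, 0, 0, 0.3, 0.002, 0, -0.001, 0, 0, 0, 0.3, 0.002, 0, -0.001, 0, 0, 0, 0.3]
}}

```text
t: 11.4
tool_pos: [0.582, 0.183, 0.0266]
orientation: [-0.339, 3.122, -0.0]
force: [-12.7, -2.8, 7.8]
opening: 0.0452
gripper_force: 40.0
```

```bash
python3 look.py c7; python3 prof.py | awk 'NR>14&&NR<32{print $1,$2,$3}'
```

```text
11.4 [0.58200322 0.18300697 0.02662296] jig F -12.99 -0.04 7.75093345351141 [-0.53347454  2.72955228  0.0284028 ] op 0.04523026321806194
tcp jig 0.04772705600519491 0.0009916605766915568 [-0.0001  0.001   0.0002]
scene 296 z 0.0485 ctr [32.8  1.1] [ 56.6 169.4] 89.17 x [-0.0502  0.1142] 0.1173
    -0.07 53 [-0.0246  0.0205] 0.0481
    -0.03 132 [-0.025   0.0226] 0.0486
    0.03 79 [-0.0215  0.0247] 0.0488
    0.08 32 [-0.0239  0.0224] 0.048
fence top 0 0
top 180 z 0.0508 ctr [-14.4   7.1] [61.6 31.5] 0.77 x [-0.0447  0.0143] 0.0166
    -0.07 46 [-0.0059  0.0212] 0.0509
    -0.03 134 [-0.0074  0.0219] 0.0507
fence top 74 [0.1433 0.1488 0.1581]
134 249 248
136 244 242
138 229 226
140 219 214
142 227 223
144 240 231
146 249 230
148 251 213
150 249 204
152 243 209
154 229 205
156 215 202
158 224 219
160 238 235
162 248 246
164 249 247
166 249 247
```

Emit:
{"api": "move_arm", "payload": {
  "deltas": [0, 0, 0, 0, 0, 0, 0.3, 0, 0, 0, 0, 0, 0, 0.3, 0, 0, 0, 0, 0, 0, 0.3, 0, 0, 0, 0, 0, 0, 0.3, 0, 0, 0, 0, 0, 0, 0.3, 0, 0, 0, 0, 0, 0, 0.3]
}}

```text
t: 12.35
tool_pos: [0.582, 0.183, 0.0266]
orientation: [-0.339, 3.122, -0.0]
force: [-12.8, -3.5, 9.5]
opening: 0.0449
gripper_force: 40.0
```

```bash
python3 look.py c8 | head -3; python3 prof.py | awk 'NR>18&&NR<28{print $1,$3}'; python3 -c "
from h import *
print(abs(robot.read_state()['dq']).max())"
```

```text
12.35 [0.5820065  0.18300739 0.02660773] jig F -13.26 -0.64 9.510044333384748 [-0.61278926  2.69869459  0.03424763] op 0.04492932744472918
tcp jig 0.047730346604146684 0.000991372500288752 [-0.0002  0.0009  0.0002]
scene 296 z 0.0487 ctr [33.4  0.7] [ 53.7 167.9] 89.95 x [-0.0492  0.1109] 0.1174
142 223
144 231
146 231
148 214
150 205
152 208
154 205
156 202
158 219
0.0014672054424244637
```

View pics/c8.png

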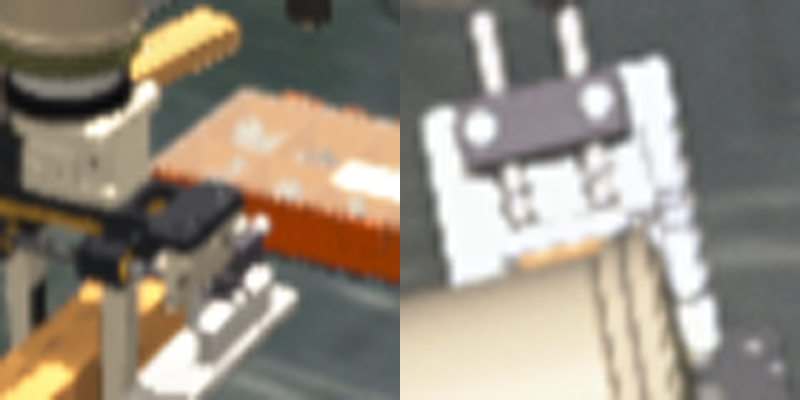

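The rail's end lies flush on the fence (right half 560,250). The pointer is at about x = 149 between the ridges, the push is about 13 N, and the arm is still, so I am handing in.

```bash
python3 -c "
from plant import robot
print(robot.close_job())"
```

```text
the job is handed in; nothing more can be done
None
```

I handed the job in at about 12.5 s with the rail flat on the bed, centred to about 1 mm and square to the fence. It is gripped and steady, pressing the fence about 24 mm with about 13 N, and the pointer stands between the two ridges.

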